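Put the checked glasses into their own cases

ROBOT

A 6-joint arm with a two-finger parallel gripper is mounted at the origin on the work surface. World frame = base frame: x ahead of the robot, y to its left, z up, the work surface at z = 0. Lengths are in mm, angles in rad, forces in N, time in s.
With the tool pointing down it reaches from about 250 to 725 mm from the base axis. Payload 4 kg.
Tool frame: the origin (TCP) lies at the very end of the fingers, on their centre line; the grasp point (between the pads) lies 19 mm behind it; z points along the fingers, y is the line along which they close (so a half turn about z gives the same grasp; the last joint's range is limited). The gripper opens to 85 mm and grips with 20 to 120 N. Pads are 22 mm wide; open, the fingers measure 114 mm over their backs; the gripper's body (76 mm by 85 mm) begins 54 mm behind the grasp point. The pads swing forward as they close: fully open they stand 13 mm farther back than shut.
Start: joints at [1.132, 0.241, 0.005, 1.335, 0, 1.571], TCP at [212.425, 452.631, 231.306] pointing down, gripper open.
Joint ranges: [-2.72, 2.72], [-1.05, 1.87], [-1.09, 1.28], [-1.99, 2.15], [-1.42, 1.44], [-3.14, 3.14]. Speed limits (rad/s): [2.79, 2.79, 3.14, 3.14, 3.14, 3.14].

INTERFACE

Orientations are given as a rotation vector (axis times angle).
In Python, from bench import ctrl gives the robot as it stands. Calls block until the motion is done:
- ctrl.move_ptp(position, orientation): joint-space move of the TCP to a pose.
- ctrl.movel(position, ori=None, speed=150, guard=None): straight line of the TCP; ori=None keeps the orientation; speed is the mean speed in mm/s. With guard (N) it stops when the force on the tool has changed by that much, and returns True; else False.
- ctrl.move_joints(angles): joint-space move.
- ctrl.move_gripper(opening, effort=None): opening from 0.0 (shut) to 1.0 (fully open); effort is the grip in N (None keeps the last); returns when the fingers have stopped.
- ctrl.pause(seconds).
- ctrl.inverse_kinematics(position, orientation): joint angles nearest the present ones, or None.
- ctrl.state(): the state.
- ctrl.read_camera(name): name is "scene" or "side" or "wrist"; returns a dict with "color" (420x560x3 uint8, red, green, blue), "depth" (420x560 float32, mm along the optical axis (not along the pixel's ray), 0 where there is no reading), "fx", "fy", "cx", "cy" (pixels), "k1" (the pictures are not rectified: a ray, as slopes to the right and down, at radius r is drawn at 1 + k1 r^2 times it, then the intrinsics apply), "R" (3x3) and "t" (3): a world point X has camera coordinates R X + t. Camera axes: x right, y down, z forward; pixel columns grow to the right and rows downward; lengths in mm; the calibration is good to about 2 mm. A picture is of the moment at which its call begins.
A pose or a line that the arm cannot do raises ctrl.MotionError and nothing moves.
- ctrl.sign_off(): hands the job in; it is judged then, once.
Trained networks look in a picture, given as the dict that the camera call returned (one of the last four; its "shot" number tells which), for a name from the list of things; names that differ only in an ending like _2 or _b are one class to them, and where a whole thing is asked for, a point or a joint stands for the part that bears it (a point fixed in the world has none). Each returns a list of dicts, best first, with "score" (0 to 1); they miss things now and then, are a little off and sometimes report something else, mostly with a low value. They report only what shows in the picture. A call takes as long as a camera call.
- ctrl.find_in(name, picture): "xyz" ([x, y, z] in mm, in the coordinates of the camera as it stood for that picture, good to about 4 mm: the middle of the surface that is visible of it).
- ctrl.silhouettes(name, picture): "pixels" (420x560 bool, what is visible of it).
The state is a dict: "t": time; "joint_positions": joint angles; "joint_vel": joint speeds; "joint_torque": joint torques, N m; "eef_pos": TCP position; "ee_rot": TCP orientation; "ft_force": force on the tool from outside, world axes, zero at the start; "ft_torque": the same for the moment, N m; "finger_gap": opening from 0.0 (shut) to 1.0 (fully open); "finger_force": force on a finger pad.
Only numpy, scipy, OpenCV 4.12 (cv2) and the standard library are available. Lean on these libraries where they do the work, as an engineer would, in place of code of your own. Each camera call takes 0.05 s, during which the arm holds its last target. There are 200 camera calls.

TASK

The four pairs of folded glasses have been checked on the lens meter: put each pair into the open case of its own colour, standing upright on its rims as it does now, flat on the floor of the dark-lined lower half and lying along the case (either way round) so that nothing sits on the edge. Set them down rather than drop them, and do not disturb the spray bottle or the little tub of nose pads.

Things in the scene. Friction and masses are not known exactly. Their poses are not given: they have to be found in the camera images.
- glasses_red: Folded cat-eye glasses, red plastic frame, standing on lower rims and temple tips: 134 long (y), 30 deep (x), 36 high, 30 g, rigid. Origin: underside, middle of length and depth; z up. Front with flat bridge to -x, folded temples to +x. Grip at mid-length, closing along x: 30 thick there from bridge to outer temple, both 22 to 30 above the underside.
- glasses_blue: Folded rectangular glasses, blue plastic frame, standing on lower rims and temple tips: 134 long (y), 30 deep (x), 36 high, 30 g, rigid. Origin: underside, middle of length and depth; z up. Front with flat bridge to -x, folded temples to +x. Grip at mid-length, closing along x: 30 thick there from bridge to outer temple, both 22 to 30 above the underside.
- glasses_green: Folded pilot (dark-lens) glasses, green plastic frame, standing on lower rims and temple tips: 134 long (y), 30 deep (x), 36 high, 30 g, rigid. Origin: underside, middle of length and depth; z up. Front with flat bridge to -x, folded temples to +x. Grip at mid-length, closing along x: 30 thick there from bridge to outer temple, both 22 to 30 above the underside.
- glasses_yellow: Folded round, child's glasses, yellow plastic frame, standing on lower rims and temple tips: 118 long (y), 30 deep (x), 36 high, 30 g, rigid. Origin: underside, middle of length and depth; z up. Front with flat bridge to -x, folded temples to +x. Grip at mid-length, closing along x: 30 thick there from bridge to outer temple, both 22 to 30 above the underside.
- case_red: Hard red clamshell glasses case, opened flat, fixed to the bench. Two equal halves, each 158 long (y), 68 wide (x), 22 high, 3 walls, cut corners. Lower half: dark charcoal lining, inside 62 by 152, floor 5 above the bench. Lid: cream lining, lies beside it to +x, its centre at x = +69. Origin: underside of the lower half, at its centre; z up.
- case_blue: Hard blue clamshell glasses case, opened flat, fixed to the bench. Two equal halves, each 158 long (y), 68 wide (x), 22 high, 3 walls, cut corners. Lower half: dark charcoal lining, inside 62 by 152, floor 5 above the bench. Lid: cream lining, lies beside it to +x, its centre at x = +69. Origin: underside of the lower half, at its centre; z up.
- case_green: Hard green clamshell glasses case, opened flat, fixed to the bench. Two equal halves, each 158 long (y), 68 wide (x), 22 high, 3 walls, cut corners. Lower half: dark charcoal lining, inside 62 by 152, floor 5 above the bench. Lid: cream lining, lies beside it to +x, its centre at x = +69. Origin: underside of the lower half, at its centre; z up.
- case_yellow: Hard yellow clamshell glasses case, opened flat, fixed to the bench. Two equal halves, each 142 long (y), 68 wide (x), 22 high, 3 walls, cut corners. Lower half: dark charcoal lining, inside 62 by 136, floor 5 above the bench. Lid: cream lining, lies beside it to +x, its centre at x = +69. Origin: underside of the lower half, at its centre; z up.
- spray_bottle: Lens-spray bottle with white pump, clear with a cream label: 40 diameter, 120 high, 90 g, loose, upright. A bystander. Origin: centre of its underside.
- pad_tub: Small open white tub of nose pads: 42 diameter, 24 high, 30 g, loose, standing among the glasses. A bystander. Origin: centre of its underside.

How it is judged:
By the outcome, as a careful person would: the job done as asked, in the order asked, and still so for the second after the job is handed in, with the robot touching nothing.
It also fails if it takes over 109 s, if anything falls off the work surface, if the arm or the gripper's body presses on something with over 40 N, if the wrist force passes 120 N, or if a joint passes its speed limit or range.

## Working session

There is one attempt and no reset: what is moved stays moved. The work goes in short steps, each a Python script; the robot and the scene stay as the last script left them, time stands still between calls to the robot, and variables do not carry over. Pictures are saved under pics/ and viewed, at most 14 in all, crops included, and the job is handed in when it is done.

```bash
ls; mkdir -p pics
python3 - <<'E'
from bench import ctrl
import cv2,numpy as np
for n in ("scene","side"):
    p=ctrl.read_camera(n); cv2.imwrite(f"pics/{n}0.png",p["color"][:,:,::-1]); print(n,p["fx"],p["cx"],p["k1"],(-p["R"].T@p["t"]).round(),p["R"][2].round(2))
s=ctrl.state();print(s["t"],s["ee_rot"],s["eef_pos"])
E
```

```text
pics
scene 434.23897824970464 278.51755296532076 -0.015648697823791777 [803. 565. 894.] [-0.34 -0.49 -0.8 ]
side 382.77954090393365 275.4346555695386 -0.0941162308446914 [-119. -550.  651.] [ 0.54  0.6  -0.59]
0.1 [-6.83642909e-01 -3.06589041e+00  2.87467946e-03] [212.18550454 452.1277114  230.49842714]
```

View pics/scene0.png

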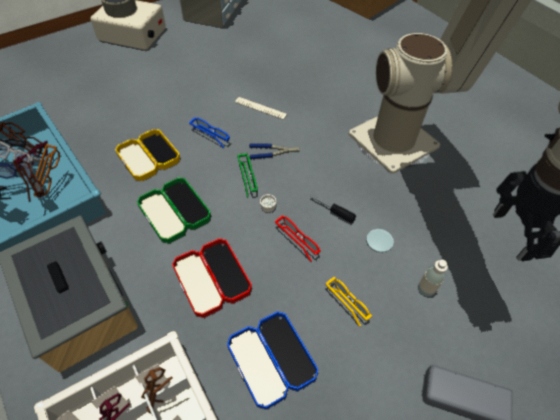

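View pics/side0.png

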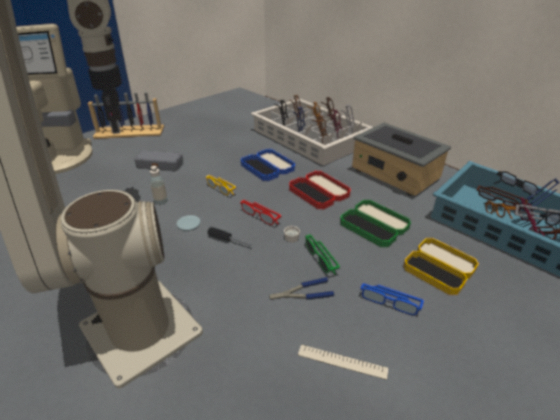

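The scene view shows blue glasses at (210,130), green (247,175), red (298,238) and yellow (348,300). The cases are yellow (147,152), green (174,208), red (212,278) and blue (272,360), with the dark halves facing the robot. The side view agrees. Next I'll get rough positions from silhouettes and depth.

```bash
cat > h.py <<'E'
from bench import ctrl
import numpy as np, cv2
from scipy.spatial.transform import Rotation as Rot
def rays(p,uv):
    K=np.array([[p["fx"],0,p["cx"]],[0,p["fy"],p["cy"]],[0,0,1.]])
    # forward model: drawn = ray*(1+k1 r^2)
    return cv2.undistortPoints(np.asarray(uv,float).reshape(-1,1,2),K,np.array([p["k1"],0,0,0.]))[:,0]
def world(p,mask):
    v,u=np.nonzero(mask&(p["depth"]>0)); z=p["depth"][v,u]
    r=rays(p,np.c_[u,v]); return (np.c_[r*z[:,None],z]-p["t"])@p["R"]
def rect(P):
    (cx,cy),(a,b),t=cv2.minAreaRect(P[:,:2].astype(np.float32))
    if a<b: a,b,t=b,a,t+90
    return np.array([cx,cy,a,b,(t+90)%180-90])   # t: heading of the long side, deg
def down(yaw): # tool down, closing direction (tool y) at world angle yaw
    return (Rot.from_euler('z',yaw)*Rot.from_matrix([[0,1,0],[1,0,0],[0,0,-1.]])).as_rotvec()+0 if False else \
           Rot.from_matrix(np.c_[[np.sin(yaw),-np.cos(yaw),0],[np.cos(yaw),np.sin(yaw),0],[0,0,-1.]]).as_rotvec()
E
python3 - <<'E'
from h import *
np.set_printoptions(suppress=True,precision=0)
for c in ("scene","side"):
    p=ctrl.read_camera(c)
    for n in [a+"_"+b for a in("glasses","case") for b in("red","blue","green","yellow")]+["spray_bottle","pad_tub"]:
        s=ctrl.silhouettes(n,p)
        for d in s[:2]:
            if d["score"]<.3: continue
            P=world(p,d["pixels"])
            if len(P)<15: continue
            print(c,n,round(d["score"],2),len(P),rect(P),np.percentile(P[:,2],[5,50,95]))
p=ctrl.read_camera("wrist");R=Rot.from_rotvec(ctrl.state()["ee_rot"]).as_matrix()
print("wrist cam in tool",R.T@(-p["R"].T@p["t"]-ctrl.state()["eef_pos"]),(p["R"]@R).round(2),p["fx"])
E
```

```text
scene glasses_red 0.82 627 [430. 125. 140.  49. -82.] [-2. 25. 34.]
scene glasses_blue 0.7 336 [ 436. -315.  149.   59.  -82.] [ 1. 26. 33.]
scene glasses_green 0.52 243 [ 425. -121.  166.   35.   69.] [-2. 26. 34.]
scene glasses_yellow 0.6 621 [436. 323. 119.  44. -84.] [ 1. 26. 33.]
scene case_red 0.85 3959 [657. 102. 162. 144.  85.] [ 1.  4. 21.]
scene case_blue 0.59 5470 [647. 328. 169. 140.  85.] [ 1.  4. 21.]
scene case_green 0.93 2966 [ 646. -126.  182.  140.  -89.] [ 1.  5. 22.]
scene case_green 0.63 213 [432.  -6.  60.  36.  57.] [ 6. 15. 24.]
scene case_yellow 0.74 2163 [ 618. -341.  174.  150.  -89.] [ 0.  5. 22.]
scene spray_bottle 0.82 622 [247. 388.  87.  40.  22.] [ 14.  73. 118.]
scene spray_bottle 0.45 5388 [648. 328. 168. 139.  85.] [ 1.  4. 21.]
scene pad_tub 0.48 211 [437.   2.  43.  36.  57.] [ 3. 14. 24.]
side glasses_red 0.79 480 [452. 128. 132.  64. -83.] [-1. 23. 32.]
side glasses_blue 0.96 1051 [ 451. -300.  142.   62.  -71.] [ 0. 25. 34.]
side glasses_green 0.73 584 [442. -95. 167.  41.  70.] [ 0. 25. 35.]
side glasses_green 0.54 434 [446. 134. 144.  53. -82.] [-1. 24. 33.]
side glasses_yellow 0.78 302 [448. 343. 164.  52. -86.] [-1. 23. 31.]
side case_red 0.93 1572 [671. 113. 192. 171.  85.] [ 1.  5. 21.]
side case_blue 0.68 1132 [656. 340. 184. 168.  86.] [ 1.  6. 21.]
side case_blue 0.32 266 [449. 319. 116.  51. -87.] [-1. 23. 31.]
side case_green 0.77 2066 [ 658. -110.  175.  170.  -89.] [ 2.  7. 22.]
side case_yellow 0.97 2639 [ 633. -329.  166.  142.    2.] [ 2.  6. 22.]
side spray_bottle 0.71 445 [264. 386.  41.  28.  -9.] [  6.  58. 111.]
side pad_tub 0.61 218 [436.  -1.  44.  40.  46.] [ 1. 14. 23.]
wrist cam in tool [  71.    1. -142.] [[-0.  1. -0.]
 [-1. -0. -0.]
 [-0.  0.  1.]] 351.4182309705474
```

```bash
cat > look.py <<'E'
from h import *
np.set_printoptions(suppress=True,precision=1)
N=[a+"_"+b for a in("glasses","case") for b in("red","blue","green","yellow")]
def fit(n,p,thr=.4):
    out=[]
    for d in ctrl.silhouettes(n,p)[:2]:
        if d["score"]<thr: continue
        m=d["pixels"]
        if m[0].any() or m[-1].any() or m[:,0].any() or m[:,-1].any(): continue
        P=world(p,m)
        top=P[P[:,2]>(14 if n[0]=="g" else 17)]
        if len(top)>30: out.append((round(d["score"],2),rect(top),np.percentile(top[:,2],[50,90]),P))
    return out
E
python3 - <<'E'
from look import *
print(ctrl.inverse_kinematics([460,250,270],down(np.pi/2)))
for i,y in enumerate((250,0,-250)):
    ctrl.move_ptp([460,y,270],down(np.pi/2))
    p=ctrl.read_camera("wrist"); cv2.imwrite(f"pics/w{i}.png",p["color"][:,:,::-1])
    np.savez(f"w{i}.npz",**p)
    for n in N:
        for s,r,z,P in fit(n,p):
            x=""
            if n[0]=="c":
                h=cv2.cvtColor(p["color"],cv2.COLOR_RGB2GRAY)
                fl=P[(P[:,2]<9)&(P[:,2]>2)]; x=np.median(fl[:,2])
            print(y,n,s,r,z,x)
    print("bench z",np.median(world(p,np.ones((420,560),bool))[:,2]))
print(ctrl.state()["t"])
E
```

```text
Traceback (most recent call last):
  File "h.py", line 17, in down
    Rot.from_matrix(np.c_[[np.sin(yaw),-np.cos(yaw),0],[np.cos(yaw),np.sin(yaw),0],[0,0,-1.]]).as_rotvec()
    ~~~~~~~~~~~~~~~^^^^^^^^^^^^^^^^^^^^^^^^^^^^^^^^^^^^^^^^^^^^^^^^^^^^^^^^^^^^^^^^^^^^^^^^^^^
  File "scipy/spatial/transform/_rotation.pyx", line 1143, in scipy.spatial.transform._rotation.Rotation.from_matrix
ValueError: Non-positive determinant (left-handed or null coordinate frame) in rotation matrix 0: [[ 1.  0.  0.]
 [-0.  1.  0.]
 [ 0.  0. -1.]].
```

```bash
python3 - <<'E'
s=open('h.py').read(); i=s.index("def down")
open('h.py','w').write(s[:i]+'''def down(yaw): # tool down, closing direction (tool y) at world angle yaw
    c,s=np.cos(yaw),np.sin(yaw); return Rot.from_matrix(np.c_[[-s,c,0],[c,s,0],[0,0,-1.]]).as_rotvec()
''')
E
python3 - <<'E'
from look import *
print(ctrl.inverse_kinematics([460,250,270],down(-np.pi/2)))
for i,y in enumerate((250,0,-250)):
    ctrl.move_ptp([460,y,270],down(-np.pi/2))
    p=ctrl.read_camera("wrist"); cv2.imwrite(f"pics/w{i}.png",p["color"][:,:,::-1])
    np.savez(f"w{i}.npz",**p)
    for n in N:
        for s,r,z,P in fit(n,p):
            x=""
            if n[0]=="c":
                fl=P[(P[:,2]<9)&(P[:,2]>2)]; x=np.median(fl[:,2])
            print(y,n,s,r,z,x)
    print("bench z",np.median(world(p,np.ones((420,560),bool))[:,2]))
print(ctrl.state()["t"])
E
```

```text
[ 0.5  0.3  0.2  1.4  0.  -2.6]
250 glasses_red 0.56 [440.5 129.2 133.7  30.  -82.7] [28.5 33.8] 
250 glasses_green 0.52 [369.4 334.9 246.3  13.9 -24.7] [63.1 84.7] 
250 glasses_yellow 0.92 [444.1 323.3 117.5  29.7 -85.6] [28.6 33. ] 
bench z 0.05078455054802284
0 glasses_red 0.72 [440.6 128.8 134.2  30.  -82.8] [28.7 34.2] 
0 glasses_green 0.63 [ 434.6 -107.   133.5   29.8   69.6] [28.9 34.1] 
0 case_red 0.5 [440.    1.2  41.2  39.8   0.5] [23.1 24.3] 6.8093952714787855
bench z 0.10569625106413241
-250 glasses_blue 0.61 [ 440.6 -306.2  133.7   30.2  -70.1] [28.5 34.3] 
-250 glasses_green 0.94 [ 435.3 -107.5  134.7   30.1   70. ] [28.4 33.6] 
bench z 0.06607679803724528
11.8333
```

View pics/w1.png

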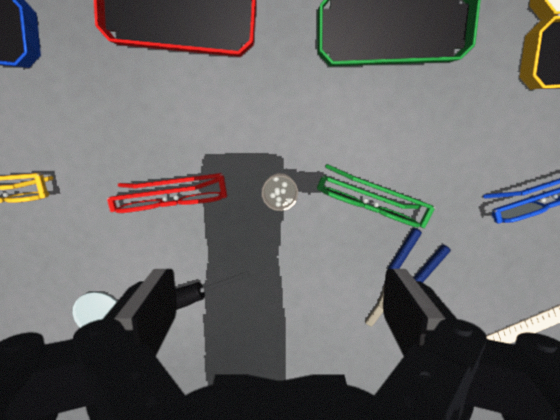

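Wrist view 1: red glasses at (168,192), tub (280,192), green (375,197), blue at the right edge. The fitted sizes match the text to within 1 mm, at heights 34 and 24. Next I'll fit the cases from farther out, two views each.

Run:
```python
from look import *
for i,y in enumerate((-290,-200,170,250)):
    ctrl.move_ptp([550,y,270],down(-np.pi/2))
    p=ctrl.read_camera("wrist"); cv2.imwrite(f"pics/c{i}.png",p["color"][:,:,::-1])
    np.savez(f"c{i}.npz",**p)
    for n in N[4:]:
        for s,r,z,P in fit(n,p):
            fl=P[(P[:,2]<9)&(P[:,2]>2)]
            print(y,n,s,r,z,np.median(fl[:,2]))
print(ctrl.state()["t"])
```

```text
-290 case_green 0.58 [ 647.8 -116.8  159.2  139.4  -88.3] [21.4 22.7] 4.309615137437805
-290 case_yellow 0.6 [ 624.8 -329.1  142.   140.2  -87.3] [21.4 22.7] 4.198322737797798
-200 case_green 0.97 [ 648.  -116.3  158.7  139.6  -88.3] [21.5 22.7] 4.2591471713942815
-200 case_yellow 0.9 [ 624.5 -329.3  143.   140.1  -87.3] [21.3 22.6] 4.129783949477785
170 case_red 0.67 [441.4   1.   40.4  36.5  50.2] [21.7 23.7] 5.53752451117115
170 case_blue 0.87 [649.1 332.4 159.2 139.7  84.8] [21.4 22.8] 4.274995762747457
250 case_blue 0.94 [649.3 332.7 159.  139.7  84.9] [21.5 22.7] 4.25470606571956
250 case_green 0.54 [282.1 385.2  33.9  10.7  49.6] [26.8 37.4] 5.871759010414637
18.8083
```

View pics/c1.png

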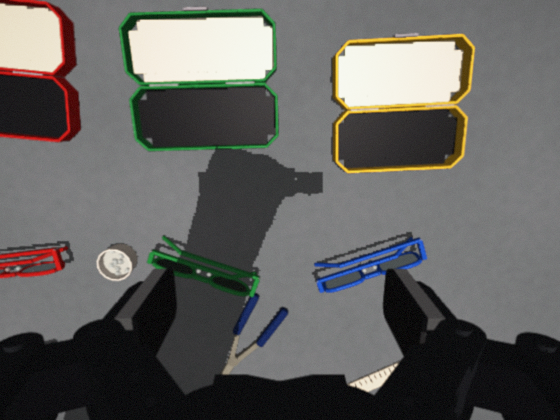

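```bash
cat > pp.py <<'E'
from look import *
import time
def redcase():
    out=[]
    for f in("c2","c3"):
        p=dict(np.load(f+".npz")); h=cv2.cvtColor(p["color"],cv2.COLOR_RGB2HSV)
        m=((h[...,0]<8)|(h[...,0]>172))&(h[...,1]>140)&(h[...,2]>60)
        P=world(p,m); P=P[(P[:,2]>17)&(P[:,2]<26)&(P[:,0]>540)]; out.append(rect(P))
    return out
def perp(t): return np.radians((t+90+90)%180-90)   # heading of short side, within +-90 deg
G={"red":(440.5,129.0,-82.75),"green":(435,-107.3,69.8),"blue":(440.6,-306.2,-70.1),"yellow":(444.1,323.3,-85.6)}
C={"green":(647.9,-116.5,-88.3),"yellow":(624.6,-329.2,-87.3),"blue":(649.2,332.5,84.85)}
def go(c,up=85,off=35.3,h=19.5):
    gx,gy,gt=G[c]; cx,cy,ct=C[c]; a,b=perp(gt),perp(ct)
    cx-=off*np.cos(b); cy-=off*np.sin(b)
    best=None
    for k in(0,np.pi,-np.pi):
        qa=ctrl.inverse_kinematics([gx,gy,up],down(a+k)); qb=ctrl.inverse_kinematics([cx,cy,up],down(b+k))
        if qa is None or qb is None or abs(qa[5]-qb[5])>1.6: continue
        d=abs(qa[5]-ctrl.state()["joint_positions"][5])
        if best is None or d<best[0]: best=(d,k)
    k=best[1]; a+=k; b+=k
    ctrl.move_gripper(.65,20)
    ctrl.move_ptp([gx,gy,up],down(a)); ctrl.movel([gx,gy,h],speed=120)
    ctrl.move_gripper(0,20); s=ctrl.state(); print(c,"gap",s["finger_gap"],"F",s["finger_force"],s["eef_pos"])
    if s["finger_gap"]<.2: ctrl.movel([gx,gy,up]); raise SystemExit("missed")
    ctrl.movel([gx,gy,up],speed=120)
    ctrl.move_ptp([cx,cy,up],down(b)); print("gap",ctrl.state()["finger_gap"])
    ctrl.movel([cx,cy,h+13],speed=120)
    print("guard",ctrl.movel([cx,cy,h+5.3],speed=25,guard=4),ctrl.state()["eef_pos"])
    ctrl.move_gripper(.55); ctrl.movel([cx,cy,up],speed=120)
    print("t",ctrl.state()["t"])
E
python3 - <<'E'
from pp import *
print(redcase(), C["green"])
go("green")
# step back to look
ctrl.move_ptp([520,-150,230],down(-np.pi/2))
p=ctrl.read_camera("wrist"); cv2.imwrite("pics/g1.png",p["color"][:,:,::-1])
for s,r,z,P in fit("glasses_green",p): print(s,r,z)
print(ctrl.state()["t"])
E
```

```text
[array([659.7, 102.8, 157.8, 136.8,  84.9]), array([659.5, 102.8, 158.6, 137. ,  85.1])] (647.9, -116.5, -88.3)
green gap 0.3368341804431465 F 22.094161044806242 [ 436.  -107.5   20.4]
gap 0.3405369961863583
guard True [ 613.2 -117.7   25.5]
t 25.175
0.67 [ 614.1 -118.8  133.6   29.8  -88.7] [34.2 39.3]
29.125
```

View pics/g1.png

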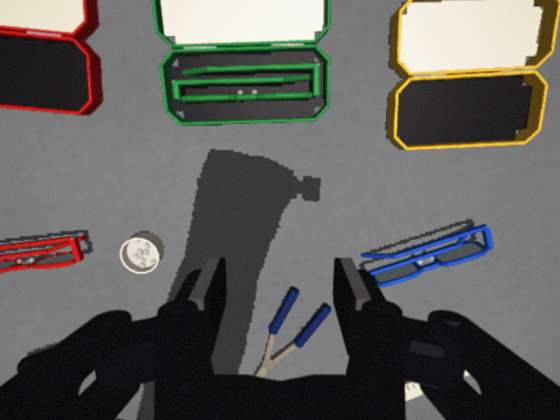

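The green pair stands centred in its case at (247,85), and its height rose by 5.3 mm, so it is on the floor. Only about 6 s per pair. I'll do the others next.

Run:
```python
from pp import *
C["red"]=(660.4,102.8,85.0)
for c in("blue","red","yellow"):
    if c in("blue","yellow","red"): go(c)
    b=C[c]
    ctrl.move_ptp([500,b[1]*.8,230],down(-np.pi/2))
    p=ctrl.read_camera("wrist"); cv2.imwrite(f"pics/f_{c}.png",p["color"][:,:,::-1])
    ok=False
    for s,r,z,P in fit("glasses_"+c,p):
        print(s,r,z); ok|=abs(r[0]-b[0]+35)<8 and abs(r[1]-b[1])<10 and abs(z[0]-34)<2.5
    print(c,ok,ctrl.state()["t"])
    if not ok: break
```

```text
blue gap 0.3393433541616504 F 22.05681513994932 [ 441.4 -306.7   20.6]
gap 0.33918212325564395
guard True [614.8 336.   25.6]
t 37.3583
0.78 [616.  336.9 134.1  30.4  84.8] [34.1 39.7]
blue True 41.4417
red gap 0.33985746241493214 F 21.995716150850058 [441.5 129.3  20.5]
gap 0.3350686836451363
guard True [625.9 106.   25.6]
t 47.2667
0.96 [626.9 106.  134.1  30.4  84.7] [33.9 39.4]
red True 48.8417
yellow gap 0.3330420291076422 F 22.017804589122534 [444.9 323.9  20.6]
gap 0.33713141611702235
guard True [ 590.1 -331.2   25.6]
t 56.8583
0.6 [ 591.1 -331.3  117.7   30.2  -87.6] [34.  38.4]
yellow True 60.9167
```

All four are placed by measurement. I'll take a final overall look from out of the way.

Run:
```python
from pp import *
ctrl.move_joints([1.132,0.241,0.005,1.335,0,1.571])
p=ctrl.read_camera("scene"); cv2.imwrite("pics/end.png",cv2.resize(p["color"][40:420,90:490,::-1],None,fx=1.5,fy=1.5))
for n in("spray_bottle","pad_tub"):
    d=ctrl.silhouettes(n,p)[0]; print(n,d["score"],rect(world(p,d["pixels"])))
print(ctrl.state()["t"])
```

```text
spray_bottle 0.68 [244.  389.1  90.5  39.6  17.5]
pad_tub 0.7 [431.5  -6.7  62.2  39.9  49.6]
63.7917
```

View pics/end.png

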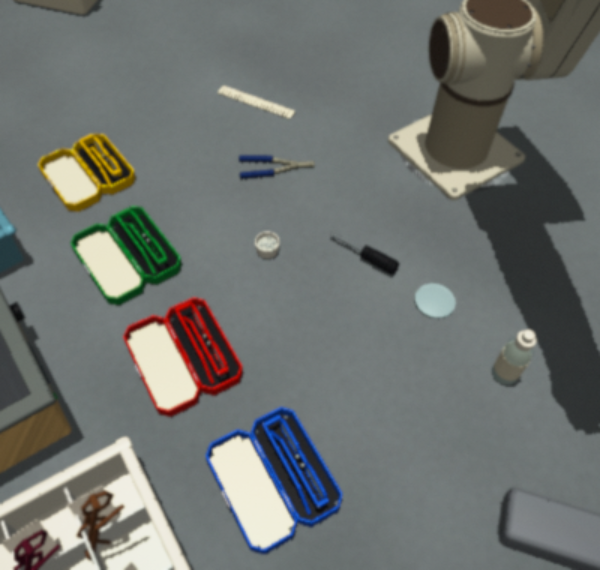

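The final picture shows all four pairs upright in the dark halves: yellow (105,160), green (145,245), red (205,345) and blue (295,465). The tub (267,244) and bottle (513,358) haven't moved.

```bash
python3 -c "
from bench import ctrl
print(ctrl.sign_off())"
```

```text
the job is handed in; nothing more can be done
None
```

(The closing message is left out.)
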